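# Tip the blue grit box out of the packed rack for the sander

### The arm

A 6-joint arm with a two-finger parallel gripper is mounted at the origin on the work surface. World frame = base frame: x ahead of the robot, y to its left, z up, the work surface at z = 0. Lengths are in m, angles in rad, forces in N, time in s.
With the tool pointing down it reaches from about 0.225 to 0.875 m from the base axis. Payload 3.4 kg.
Tool frame: the origin (TCP) lies at the very end of the fingers, on their centre line; the grasp point (between the pads) lies 19 mm behind it; z points along the fingers, y is the direction in which the jaws open and shut (so a half turn about z gives the same grasp; the last joint's range is limited). The gripper opens to 85 mm and grips with 20 to 120 N. Pads are 22 mm wide; open, the fingers measure 114 mm over their backs; the gripper's body (76 mm by 85 mm) begins 54 mm behind the grasp point. The pads swing forward as they close: fully open they stand 13 mm farther back than shut.
Start: joints at [-1.362, 0.276, 1.505, -0, 1.361, -0.121], TCP at [0.186, -0.544, 0.231] pointing down, gripper open.
Joint ranges: [-2.89, 2.89], [-0.75, 2.08], [0.22, 2.7], [-1.18, 4.32], [0.11, 2.71], [-2.7, 2.7]. Speed limits (rad/s): [2.57, 2.57, 3.14, 3.14, 3.14, 3.14].

### API

Orientations are given as a unit quaternion [w, x, y, z].
In Python, from rig import get_state, get_image, camera_model, sign_off gives the robot as it stands. The module is installed in compiled form; this text tells all that it offers.
- The arm moves only by the tool drive_tool, never from a script. Its argument "motion" is text: rows parted by semicolons, each of 7 numbers parted by spaces: the turn, a rotation vector about the tool's x, y, z in degrees, then the shift along the tool's x, y, z in m, then the opening in per cent of the stroke, from 0 (shut) to 100 (fully open). In form: wx wy wz tx ty tz hand; .... A call has 1 to 12 rows; each row shifts and turns the pose as measured when the row begins, along the tool's axes as they then stand; what a row does not reach is not made up. A row lasts 1/8 s, in which the tool goes at most 62.5 mm and 10.7 degrees, less where a joint would pass 70% of its speed; a pose out of reach is approached as far as the arm can. A call is refused whole if a number of a shift passes 0.0625 or a number of a turn 10.7, either way. A call with a gripper value outside its range is refused whole. The fingers move at their own pace and stop on an object; "newtons" is the grip in N (left out, the last holds). Time passes only in rows, so rows that do not move let the fingers close. It gives the time, the measured TCP pose, the force and the opening at its end, in the units of the state.
- get_state(): the state, without advancing time (a new reading comes with each control period).
- get_image(name): name is "scene" or "side" or "wrist"; returns (picture, depth): 384x512x3 uint8, red, green, blue; 384x512 float32, m along the optical axis (not along the pixel's ray), 0 where there is no reading.
- camera_model(name): a dict with "camera_matrix" (3x3 intrinsics, pixels), "cam_to_world" (4x4, takes a point from camera to world coordinates); the wrist camera has in their place "T_tool_cam" (4x4, takes a point from camera to tool coordinates, whose origin is the TCP and whose axes are the flange's). Camera axes: x right, y up, looking along -z (the intrinsics and any distortion apply to the point x, -y, -z); pixel columns grow to the right and rows downward; lengths in m; the calibration is good to about 2 mm. A picture is of the moment at which its call begins: read the wrist's pose just before it. camera_model takes no time and is no camera call.
- sign_off(): hands the job in, once; it reports no verdict.
The state is a dict: "clock": time; "qpos": joint angles; "qd": joint speeds; "effort": joint torques, N m; "position": TCP position; "ee_rot": TCP orientation; "contact_force": force on the tool from outside, world axes, zero at the start; "moment": the same for the moment, N m; "width": finger opening in m.
Only numpy, scipy, OpenCV 4.12 (cv2) and the standard library are available. Lean on these libraries where they do the work, as an engineer would, in place of code of your own. Each camera call takes 0.05 s, during which the arm holds its last target.

### The job

The blue-lidded abrasive box is wanted for the next sanding pass: pull it forward by its top out of the packed row until it leans on the rack's sloping front, then lift it out and stand it upright, on its foot, in the empty bay of the sander caddy. Set it down gently rather than dropping it. Leave the other four boxes standing in the rack, and the sander and everything else on the table where they are.

Things in the scene. Friction and masses are not known exactly. Their poses are not given: they have to be found in the camera images.
- box_blue: THE BOX TO FETCH: rigid abrasive box with blue lid (top 46 mm) on a dark grey body, 95 deep (x) x 46 thick (y) x 180 mm tall (z), 0.3 to 0.65 kg, balanced about its middle. Origin centre of its underside, z up. It stands anywhere in the row of five like boxes, its x to the rear like the rack's, its front face 1 to 2 mm behind the foot line, rear face 3 mm off the kerb, 1 mm from its neighbours
- box_blue_foot (a point): middle of the bottom front edge of the blue box (47.5 mm to -x of its origin). The box tips forward about this edge, which stays in the corner at the rack's foot line; past about 28 degrees it falls on by itself and rests stably at about 41 degrees with its front face on the sloping front
- box_blue_top (a point): centre of the top of the blue box (180 mm above its origin)
- box_red: red-lidded abrasive box of the row, same shape, size and stance as the blue one, origin centre of its underside; stays standing in the rack
- box_yellow: yellow-lidded abrasive box of the row, same shape, size and stance as the blue one, origin centre of its underside; stays standing in the rack
- box_green: green-lidded abrasive box of the row, same shape, size and stance as the blue one, origin centre of its underside; stays standing in the rack
- box_white: white-lidded abrasive box of the row, same shape, size and stance as the blue one, origin centre of its underside; stays standing in the rack
- rack: fixed grey sheet-steel rack holding the row. Axes: x to the rear, y along the row, z up; its front (-x) faces the robot within 12 degrees. Origin on the table under the middle of the foot line. Its level floor, 12 mm above the table, runs 100 mm rearward to a kerb 33 mm above the floor; behind and above the kerb it is open. End plates at y = +-120 mm, 104 mm above the floor, only behind the foot line
- rack_foot_line (a point): middle of the foot line: the straight inner corner (along y) where the rack's floor meets its sloping front, 12 mm above the table. The sloping front rises from it towards -x, plain and smooth, leaning 40 degrees outward from the vertical, 85 mm long; its rounded top edge, 8 mm thick, is 56 mm in front of and 67 mm above this line. Axes as the rack's
- caddy_bay (a point): middle of the floor of the empty bay in the sander caddy (fixed blue-grey sheet tray, 225 x 197 x 40 mm). The bay is 126 mm along this point's x, 70 mm along its y; floor 6 mm above the table; walls 34 mm above that floor at -x and -y, 29 mm at +x and +y. Next bay at +y holds the sander (its pad begins 50 mm from here), at +x the tin. Its x is within 20 degrees of the robot's x, z up
- work_light: fixed gooseneck work light, an obstacle: black steel magnet base 68 mm across, thin black neck, yellow cone head 62 mm across reaching 80 mm to -x of the base; 292 mm tall in all. Origin centre of the base's underside
- sander: grey and black orbital sheet sander, 178 x 93 mm pad, 150 mm tall, about 1.4 kg, standing loose in the caddy's long bay; origin centre of its underside. Leave it
- paste_tin: aluminium tin with dark lid, 54 mm across, 66 mm tall, in the caddy's small bay; origin centre of underside. Leave it
- flap_discs: stack of brown flap discs, 115 mm across, 54 mm high; origin centre of underside. Leave it
- spray_can: pale metal spray bottle with paper band, sloping shoulders and red cap, 64 mm across, 190 mm tall; origin centre of underside. Leave it
- tape_roll: roll of beige tape lying flat, 100 mm across, 25 mm high; origin centre of underside. Leave it
- weld_magnet: arrow-shaped steel and red welding magnet lying flat, about 90 x 130 mm, 20 mm high; origin at its middle, underside. Leave it
- f_clamp: steel F-clamp with wooden handle lying flat, about 220 x 110 mm, 25 mm high; origin at its middle, underside. Leave it
There are look-alikes about, which are no part of the job. Leave any pink look-alike of the box_red alone. Leave any pink look-alike of the box_white alone.

How it is judged:
By the outcome, as a careful person would: the job done as asked, in the order asked, and still so for the second after the job is handed in, with the robot touching nothing.
It also fails if it takes over 54 s, if anything falls off the work surface, if the arm or the gripper's body presses on something with over 40 N, if the wrist force passes 120 N, or if a joint passes its speed limit or range.

## Working session

There is one attempt and no reset: what is moved stays moved. The work goes in short steps, Python scripts to look and compute and a tool call to move; the robot and the scene stay as the last step left them, time stands still between calls to the robot, and variables do not carry over. Pictures are saved under pics/ and viewed, and the job is handed in when it is done.

Besides the shell and the picture viewer there is one more tool, called after "Request:" by a JSON object that holds its "fn" and its "kwargs", one argument or row to a line. drive_tool: Moves the arm, as the interface text tells. Its arguments: {"type":"object","properties":{"motion":{"type":"string"},"newtons":{"type":"number"}},"required":["motion"]}

```bash
mkdir -p pics; cat > h.py <<'E'
import numpy as np,cv2
from rig import get_state,get_image,camera_model
def save(n,im): cv2.imwrite('pics/'+n+'.png',im[:,:,::-1])
E
python3 - <<'E'
from h import *
for n in ['scene','side']:
    im,d=get_image(n); save(n+'0',im); np.savez('pics/'+n+'0.npz',im=im,d=d)
    print(n,{k:np.round(v,3).tolist() if not isinstance(v,str) else v for k,v in camera_model(n).items()})
print({k:np.round(v,3).tolist() for k,v in camera_model('wrist').items()})
print(get_state())
E
```

```text
scene {'camera_matrix': [[417.669, 0.0, 250.757], [0.0, 417.669, 192.667], [0.0, 0.0, 1.0]], 'cam_to_world': [[0.077, -0.679, 0.73, 1.451], [0.997, 0.045, -0.063, -0.077], [0.01, 0.733, 0.68, 1.002], [0.0, 0.0, 0.0, 1.0]]}
side {'camera_matrix': [[381.683, 0.0, 264.629], [0.0, 381.683, 187.984], [0.0, 0.0, 1.0]], 'cam_to_world': [[0.249, -0.719, 0.649, 1.298], [0.968, 0.183, -0.169, -0.196], [0.003, 0.671, 0.742, 1.004], [0.0, 0.0, 0.0, 1.0]]}
{'camera_matrix': [[287.856, 0.0, 256.002], [0.0, 287.856, 188.482], [0.0, 0.0, 1.0]], 'T_tool_cam': [[0.0, 0.957, 0.291, 0.073], [1.0, -0.0, -0.001, 0.0], [-0.001, 0.291, -0.957, -0.143], [0.0, 0.0, 0.0, 1.0]]}
{'clock': 0.1, 'qpos': array([-1.36201504e+00,  2.76557085e-01,  1.50599415e+00, -1.77000223e-06,
        1.36074990e+00, -1.20985587e-01]), 'qd': array([-1.27408339e-03, -1.47868642e-03, -6.96413517e-04, -1.64428743e-05,
        8.01928683e-04, -9.31940693e-04]), 'effort': array([ 1.01071390e-03, -4.17701232e+01, -2.46404797e+01, -3.12144011e-04,
        5.87145900e-03,  6.58982628e-06]), 'position': array([ 0.1860999 , -0.54354428,  0.23051673]), 'ee_rot': array([-8.53378278e-04,  9.86437104e-01,  1.64137475e-01, -3.83517816e-05]), 'contact_force': array([ 1.03462856, -0.8895548 ,  0.26061359]), 'moment': array([ 0.01792996,  0.03380505, -0.0058263 ]), 'width': 0.08547716313194006}
```

View pics/scene0.png

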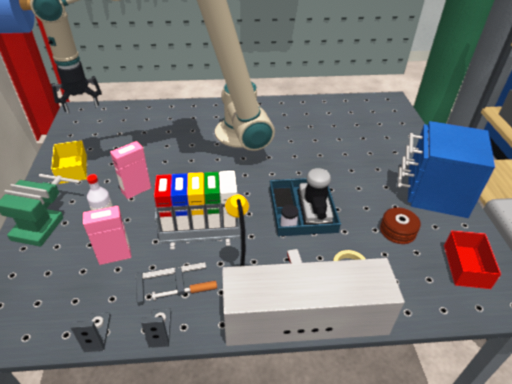

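View pics/side0.png

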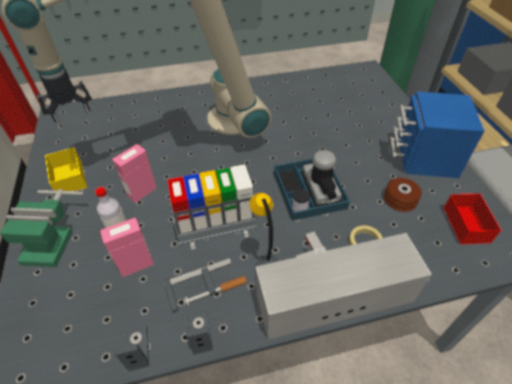

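The row is in the scene image at x≈157–237, y≈172–230: red, blue, yellow, green, white from left to right. The pink boxes are at (130,170) and (107,235). The lamp head is at (237,206) and the empty caddy bay is near (287,205). I'll enlarge the crop and measure.

```bash
cat >> h.py <<'E'
def load(n):
    z=np.load('pics/'+n+'.npz');return z['im'],z['d']
def cloud(name,d,T=None):
    m=camera_model(name);K=np.array(m['camera_matrix']);T=np.array(m['cam_to_world']) if T is None else T
    v,u=np.mgrid[:384,:512]
    P=np.stack([(u-K[0,2])/K[0,0]*d,-(v-K[1,2])/K[1,1]*d,-d],-1)
    return P@T[:3,:3].T+T[:3,3]
E
python3 - <<'E'
from h import *
a,_=load('scene0');b,_=load('side0')
c1=cv2.resize(a[150:260,140:350],None,fx=3.8,fy=3.8,interpolation=cv2.INTER_CUBIC)
save('c1',c1[:, :798])
c2=cv2.resize(b[140:260,150:360],None,fx=3.8,fy=3.8,interpolation=cv2.INTER_CUBIC);save('c2',c2)
print(camera_model('scene').keys())
for n in ['scene','side']:
    im,d=load(n+'0');P=cloud(n,d)
    hsv=cv2.cvtColor(im,cv2.COLOR_RGB2HSV)
    r=(P[...,2]>.19)&(P[...,2]<.215)&(P[...,0]>.3)
    x0,x1=(150,245) if n=='scene' else (160,262)
    r[:,:x0]=0;r[:,x1:]=0
    for nm,lo,hi in [('red',(0,120,60),(8,255,255)),('blue',(105,120,60),(130,255,255)),('yel',(20,120,60),(32,255,255)),('green',(50,120,60),(80,255,255)),('white',(0,0,170),(180,50,255))]:
        m=(cv2.inRange(hsv,lo,hi)>0)&r
        Q=P[m]
        if len(Q)<5: print(nm,len(Q));continue
        rc=cv2.minAreaRect(Q[:,:2].astype(np.float32)*1000)
        print(n,nm,len(Q),np.round(Q.mean(0),3),'min',np.round(Q.min(0),3),'max',np.round(Q.max(0),3),np.round(rc[0]),np.round(rc[1]),round(rc[2],1))
E
```

```text
dict_keys(['camera_matrix', 'cam_to_world'])
scene red 215 [ 0.536 -0.256  0.193] min [ 0.482 -0.277  0.19 ] max [ 0.581 -0.235  0.198] [ 532. -256.] [99. 42.] 0.9
scene blue 231 [ 0.533 -0.208  0.193] min [ 0.48  -0.231  0.19 ] max [ 0.578 -0.186  0.198] [ 529. -209.] [98. 43.] 1.5
scene yel 242 [ 0.532 -0.161  0.193] min [ 0.479 -0.184  0.19 ] max [ 0.578 -0.138  0.198] [ 529. -160.] [98. 45.] 1.8
scene green 190 [ 0.533 -0.114  0.194] min [ 0.48  -0.136  0.19 ] max [ 0.578 -0.093  0.197] [ 529. -114.] [97. 41.] 2.2
scene white 644 [ 0.53  -0.123  0.194] min [ 0.481 -0.265  0.19 ] max [ 0.579 -0.045  0.198] [ 530. -155.] [ 98. 220.] 0.2
side red 262 [ 0.533 -0.258  0.194] min [ 0.482 -0.279  0.19 ] max [ 0.579 -0.236  0.199] [ 530. -257.] [97. 42.] 1.3
side blue 242 [ 0.532 -0.209  0.194] min [ 0.481 -0.23   0.19 ] max [ 0.576 -0.187  0.198] [ 529. -209.] [96. 42.] 0.8
side yel 294 [ 0.53  -0.16   0.194] min [ 0.479 -0.183  0.19 ] max [ 0.576 -0.136  0.197] [ 527. -160.] [97. 47.] 0.6
side green 191 [ 0.533 -0.114  0.194] min [ 0.481 -0.134  0.19 ] max [ 0.575 -0.094  0.199] [ 528. -115.] [93. 39.] 1.6
side white 640 [ 0.528 -0.118  0.194] min [ 0.48  -0.264  0.19 ] max [ 0.575 -0.044  0.199] [ 529. -154.] [ 95. 219.] 1.5
```

View pics/c1.png

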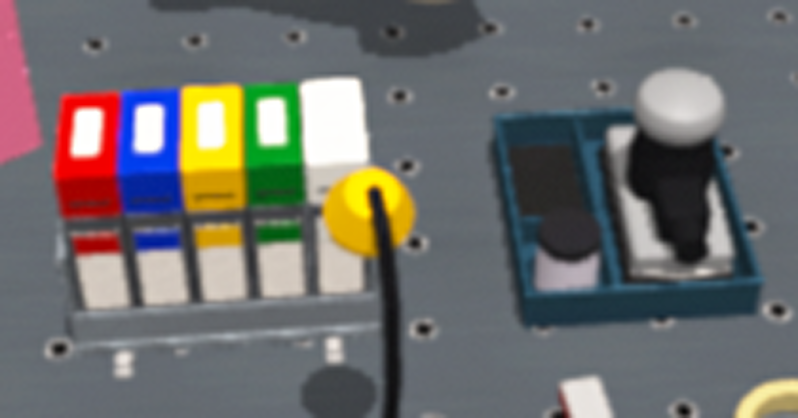

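View pics/c2.png

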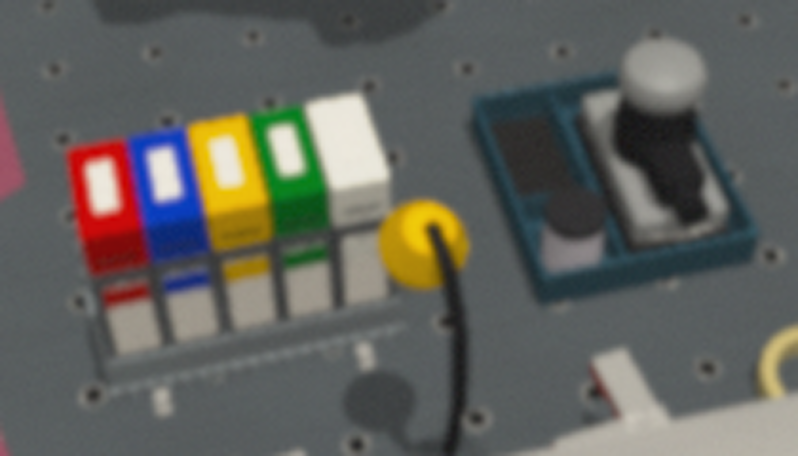

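```bash
python3 - <<'E'
from h import *
for n in ['scene','side']:
    im,d=load(n+'0');P=cloud(n,d)
    # row top footprint rect
    r=(P[...,2]>.183)&(P[...,2]<.2)&(P[...,0]>.45)&(P[...,0]<.6)&(P[...,1]>-.3)&(P[...,1]<-.03)
    rc=cv2.minAreaRect(P[r][:,:2].astype(np.float32)*1000);print(n,'row',rc)
    # front & rear edge fits by y-bins
    Q=P[(P[...,2]>.187)&(P[...,2]<.2)&(P[...,0]>.45)&(P[...,0]<.6)&(P[...,1]>-.275)&(P[...,1]<-.05)]
    yb=np.arange(-.27,-.06,.01);f=[];b=[]
    for y in yb:
        q=Q[abs(Q[:,1]-y)<.006,0]; f.append(q.min());b.append(q.max())
    print('front fit',np.polyfit(yb,f,1),'rear',np.polyfit(yb,b,1))
    # caddy walls
    c=(P[...,0]>.35)&(P[...,0]<.8)&(P[...,1]>.02)&(P[...,1]<.33)&(P[...,2]>.03)&(P[...,2]<.05)
    hsv=cv2.cvtColor(im,cv2.COLOR_RGB2HSV)
    cm=(cv2.inRange(hsv,(90,80,30),(112,255,200))>0)&c
    Q=P[cm];rc=cv2.minAreaRect(Q[:,:2].astype(np.float32)*1000);print('caddy',len(Q),rc,np.round(cv2.boxPoints(rc)))
    save(n+'m',np.repeat((cm*255).astype(np.uint8)[...,None],3,2))
    # dark floor patch of bay
    lampm=(cv2.inRange(hsv,(22,150,80),(32,255,255))>0)&(P[...,2]>.21)
    Q=P[lampm&(P[...,1]<.05)];print('lamp',len(Q),np.round(Q.min(0),3),np.round(Q.max(0),3))
    s=(P[...,0]>.35)&(P[...,0]<.75)&(P[...,1]>.0)&(P[...,1]<.33)&(P[...,2]>.1)
    Q=P[s];print('sander top',np.round(Q.min(0),3),np.round(Q.max(0),3))
    # neck/back obstacles
    s=(P[...,0]>.55)&(P[...,0]<.9)&(P[...,1]>-.4)&(P[...,1]<.1)&(P[...,2]>.1)
    Q=P[s];print('behind',len(Q),np.round(Q.min(0),3),np.round(Q.max(0),3))
    v,u=np.nonzero(s); 
    for i in range(0,len(v),max(1,len(v)//10)): print(u[i],v[i],np.round(P[v[i],u[i]],3))
E
```

```text
scene row ((529.6556396484375, -162.18988037109375), (100.59416961669922, 233.5415496826172), 0.7778206467628479)
front fit [-0.02305887  0.47853201] rear [-0.01604369  0.57507431]
caddy 637 ((472.5277404785156, 180.52728271484375), (232.2863311767578, 198.65371704101562), 0.5644712448120117) [[355. 279.]
 [357.  80.]
 [590.  82.]
 [588. 281.]]
lamp 333 [ 0.684 -0.077  0.24 ] [ 1.451 -0.019  1.002]
sander top [0.436 0.182 0.1  ] [0.507 0.257 0.161]
behind 5671 [ 0.55 -0.4   0.1 ] [0.9   0.1   0.295]
222 186 [ 0.551 -0.083  0.195]
223 194 [ 0.575 -0.082  0.186]
171 201 [ 0.573 -0.232  0.166]
175 207 [ 0.572 -0.223  0.14 ]
239 212 [ 0.735 -0.044  0.272]
111 225 [ 0.643 -0.392  0.152]
248 268 [ 0.814 -0.027  0.151]
278 275 [0.841 0.045 0.152]
299 282 [0.865 0.094 0.151]
231 290 [ 0.874 -0.072  0.149]
230 299 [ 0.9   -0.076  0.15 ]
side row ((527.516845703125, -161.25161743164062), (98.67670440673828, 234.18116760253906), 1.044236183166504)
front fit [-0.01562506  0.47732642] rear [-0.01618603  0.57247525]
caddy 513 ((470.0508117675781, 180.04510498046875), (227.46299743652344, 196.89053344726562), 0.2556345462799072) [[356. 278.]
 [357.  81.]
 [584.  82.]
 [583. 279.]]
lamp 379 [ 0.674 -0.196  0.238] [ 1.298 -0.019  1.004]
sander top [0.434 0.184 0.1  ] [0.505 0.256 0.162]
behind 5867 [ 0.55 -0.4   0.1 ] [0.9   0.1   0.294]
247 181 [ 0.554 -0.055  0.198]
176 195 [ 0.554 -0.259  0.195]
262 200 [ 0.711 -0.049  0.291]
253 206 [ 0.705 -0.071  0.267]
180 214 [ 0.572 -0.26   0.132]
143 237 [ 0.619 -0.37   0.119]
299 262 [0.82  0.021 0.149]
289 270 [ 0.837 -0.011  0.152]
312 277 [0.87  0.039 0.152]
331 284 [0.899 0.078 0.15 ]
264 303 [ 0.896 -0.091  0.128]
```

Blue box: the second in the row, scene (180,190), side (190,195). It has a true blue lid, unlike the pink look-alikes at (130,170) and (107,235), and the crop confirms it. Its centre is about (0.529, −0.209) and the rack yaw is about +1°. Next I'll move behind it.

```bash
cat >> h.py <<'E'
from scipy.spatial.transform import Rotation as Ro
def R_now(s): 
    w,x,y,z=s['ee_rot'];return Ro.from_quat([x,y,z,w])
def tgt(yaw,tilt=0):
    # tool x at azimuth yaw (deg), z down; tilt: tool z leans towards +x by tilt (deg)
    a=np.radians(yaw);t=np.radians(tilt);f=np.array([np.cos(a),np.sin(a),0]);u=np.array([0,0,1.])
    z=f*np.sin(t)-u*np.cos(t);x=f*np.cos(t)+u*np.sin(t);y=np.cross(z,x)
    return Ro.from_matrix(np.stack([x,y,z],1))
def plan(p,yaw,tilt=0):
    s=get_state();R=R_now(s);D=R.inv()*tgt(yaw,tilt)
    print('t',round(s['clock'],2),'pos',np.round(s['position'],4),'F',np.round(s['contact_force'],1),'w',round(s['width'],4),'q',np.round(s['qpos'],2))
    print(' turn(tool,deg)',np.round(np.degrees(D.as_rotvec()),2),' shift tool-now(mm)',np.round(R.inv().apply(np.array(p)-s['position'])*1000,1),
     ' shift final-axes',np.round(tgt(yaw,tilt).inv().apply(np.array(p)-s['position'])*1000,1))
E
python3 - <<'E'
from h import *
plan([.605,-.208,.30],1)
E
```

```text
t 0.1 pos [ 0.1861 -0.5435  0.2305] F [ 1.  -0.9  0.3] w 0.0855 q [-1.36  0.28  1.51 -0.    1.36 -0.12]
 turn(tool,deg) [-0.1   0.   17.89]  shift tool-now(mm) [ 505.  -181.9  -69.1]  shift final-axes [ 424.7 -328.2  -69.5]
```

Request:
{"fn": "drive_tool", "kwargs": {
  "motion": "0 0 9 0 0 -0.05 0; 0 0 9 0 0 -0.05 0; 0 0 0 0.043 -0.033 0 0; 0 0 0 0.043 -0.033 0 0; 0 0 0 0.043 -0.033 0 0; 0 0 0 0.043 -0.033 0 0; 0 0 0 0.043 -0.033 0 0; 0 0 0 0.043 -0.033 0 0; 0 0 0 0.043 -0.033 0 0; 0 0 0 0.043 -0.033 0 0; 0 0 0 0.043 -0.033 0 0; 0 0 0 0 0 0 0",
  "newtons": 30
}}

```text
clock: 1.6
position: [0.5829, -0.236, 0.3275]
ee_rot: [-0.005, 1.0, 0.0, -0.003]
contact_force: [-0.3, -1.3, 0.3]
width: 0.0001
```

```bash
python3 - <<'E'
from h import *
plan([.605,-.208,.30],1)
E
```

```text
t 1.6 pos [ 0.5829 -0.236   0.3275] F [-0.3 -1.3  0.3] w 0.0001 q [-0.5   0.33  1.19  0.01  1.63  1.07]
 turn(tool,deg) [-0.61  0.3  -0.95]  shift tool-now(mm) [ 22.3 -27.6  27.6]  shift final-axes [ 22.6 -27.6  27.5]
```

Request:
{"fn": "drive_tool", "kwargs": {
  "motion": "-0.6 0.3 -1 0.022 -0.028 0 0; 0 0 0 0 0 0.01 0; 0 0 0 0 0 0 0"
}}

```text
clock: 1.98
position: [0.6033, -0.2089, 0.3155]
ee_rot: [0.0, 1.0, 0.009, -0.002]
contact_force: [-0.8, 0.2, 1.1]
width: -0.0001
```

```bash
python3 - <<'E'
from h import *
plan([.600,-.208,.25],1)
s=get_state()
im,d=get_image('wrist');save('w1',im);np.savez('pics/w1.npz',im=im,d=d)
T=np.eye(4);T[:3,:3]=R_now(s).as_matrix();T[:3,3]=s['position'];T=T@np.array(camera_model('wrist')['T_tool_cam'])
P=cloud('wrist',d,T)
hsv=cv2.cvtColor(im,cv2.COLOR_RGB2HSV)
m=(cv2.inRange(hsv,(105,120,60),(130,255,255))>0)
print(m.sum())
Q=P[m&(P[...,2]>.17)&(P[...,2]<.21)&(P[...,1]<-.15)]
if len(Q): print(np.round(Q.min(0),3),np.round(Q.max(0),3),cv2.minAreaRect(Q[:,:2].astype(np.float32)*1000))
E
```

```text
t 1.98 pos [ 0.6033 -0.2089  0.3155] F [-0.8  0.2  1.1] w -0.0001 q [-0.44  0.35  1.2  -0.    1.6   1.11]
 turn(tool,deg) [0.04 0.29 0.02]  shift tool-now(mm) [-3.  -1.  65.5]  shift final-axes [-3.3 -1.  65.5]
1705
[ 0.542 -0.231  0.171] [ 0.576 -0.185  0.194] ((559.6079711914062, -207.8568878173828), (33.19983673095703, 45.81761169433594), 1.9616926908493042)
```

View pics/w1.png

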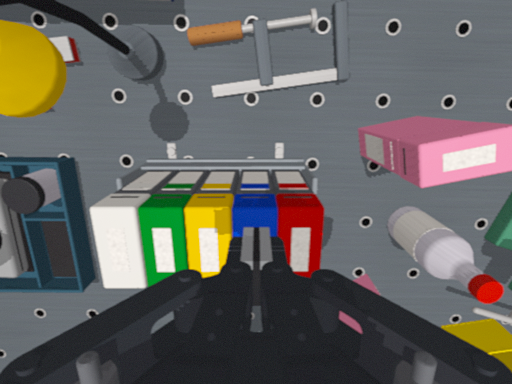

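The wrist view shows the closed fingertips at (255,235), lined up with the blue lid (254,215). The rear face is at x≈0.577. Next I'll lower behind it and pull.

Request:
{"fn": "drive_tool", "kwargs": {
  "motion": "0 0 0 0.002 0 0.045 0; 0 0.3 0 0 0 0.045 0; 0 0 0 0 0 0.04 0; 0 0 0 0 0 0.006 0; 0 0 0 -0.006 0 0 0; 0 0 0 -0.006 0 0 0; 0 0 0 -0.006 0 0 0; 0 0 0 -0.006 0 0 0"
}}

```text
clock: 3.02
position: [0.5815, -0.218, 0.1863]
ee_rot: [0.005, 1.0, 0.005, 0.009]
contact_force: [0.6, 0.5, 0.9]
width: 0.0002
```

```bash
python3 - <<'E'
from h import *
plan([.600,-.208,.182],1)
s=get_state()
im,d=get_image('wrist');save('w2',im)
E
```

```text
t 3.02 pos [ 0.5815 -0.218   0.1863] F [0.6 0.5 0.9] w 0.0002 q [-0.47  0.36  1.49 -0.    1.27  1.09]
 turn(tool,deg) [ 0.61 -0.97 -0.46]  shift tool-now(mm) [18.5 -9.9  4.5]  shift final-axes [18.7 -9.7  4.3]
```

View pics/w2.png

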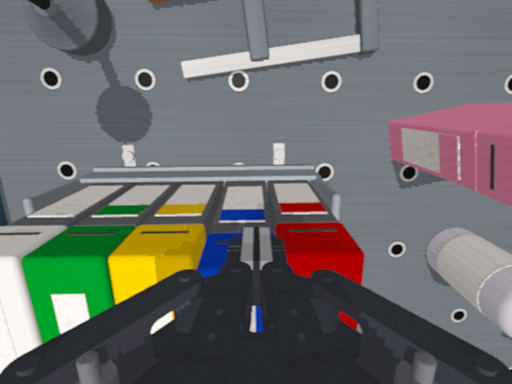

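The fingers drifted to −y: (255,240), close to red's edge at (278,235). I'll back off and re-centre before pulling.

Request:
{"fn": "drive_tool", "kwargs": {
  "motion": "0 0 0 0.016 0 0 0; 0.6 -1 -0.5 0 -0.010 0.003 0; 0 0 0 0 0 0.003 0; 0 0 0 0 0 0 0"
}}

```text
clock: 3.58
position: [0.5976, -0.2065, 0.1797]
ee_rot: [-0.001, 1.0, 0.01, -0.002]
contact_force: [-0.0, 0.0, -0.2]
width: 0.0003
```

```bash
python3 - <<'E'
from h import *
plan([.592,-.208,.180],1)
E
```

```text
t 3.58 pos [ 0.5976 -0.2065  0.1797] F [-0.   0.  -0.2] w 0.0003 q [-0.44  0.39  1.46 -0.    1.3   1.11]
 turn(tool,deg) [-0.06  0.25  0.12]  shift tool-now(mm) [-5.6  1.4 -0.3]  shift final-axes [-5.6  1.4 -0.3]
```

Request:
{"fn": "drive_tool", "kwargs": {
  "motion": "0 0 0 -0.008 0.001 0 0; 0 0 0 -0.008 0 0 0; 0 0 0 -0.008 0 0 0; 0 0 0 -0.008 0 -0.001 0; 0 0 0 -0.008 0 -0.001 0"
}}

```text
clock: 4.2
position: [0.5556, -0.2088, 0.1828]
ee_rot: [-0.0, 1.0, 0.01, -0.001]
contact_force: [1.6, -1.1, 2.1]
width: 0.0
```

```bash
python3 - <<'E'
from h import *
plan([.55,-.207,.188],1)
E
```

```text
t 4.2 pos [ 0.5556 -0.2088  0.1828] F [ 1.6 -1.1  2.1] w 0.0 q [-0.48  0.33  1.54 -0.    1.27  1.08]
 turn(tool,deg) [-0.01  0.11  0.1 ]  shift tool-now(mm) [-5.6 -1.9 -5.2]  shift final-axes [-5.6 -1.9 -5.2]
```

Request:
{"fn": "drive_tool", "kwargs": {
  "motion": "0 0 0 -0.008 -0.001 -0.003 0; 0 0 0 -0.008 0 -0.003 0; 0 0 0 -0.008 0 -0.003 0; 0 0 0 -0.008 0 -0.002 0; 0 0 0 -0.008 0 0 0"
}}

```text
clock: 4.82
position: [0.5115, -0.2084, 0.1945]
ee_rot: [-0.0, 1.0, 0.01, -0.002]
contact_force: [-0.0, -0.3, 0.1]
width: 0.0003
```

```bash
python3 - <<'E'
from h import *
plan([.49,-.207,.195],1)
im,d=get_image('scene');save('s2',cv2.resize(im[150:260,140:350],None,fx=3.8,fy=3.8)[:,:798])
E
```

```text
t 4.83 pos [ 0.5115 -0.2084  0.1945] F [-0.  -0.3  0.1] w 0.0003 q [-0.51  0.27  1.61 -0.    1.27  1.04]
 turn(tool,deg) [-0.02  0.23  0.1 ]  shift tool-now(mm) [-21.5  -1.8  -0.4]  shift final-axes [-21.5  -1.8  -0.5]
```

View pics/s2.png

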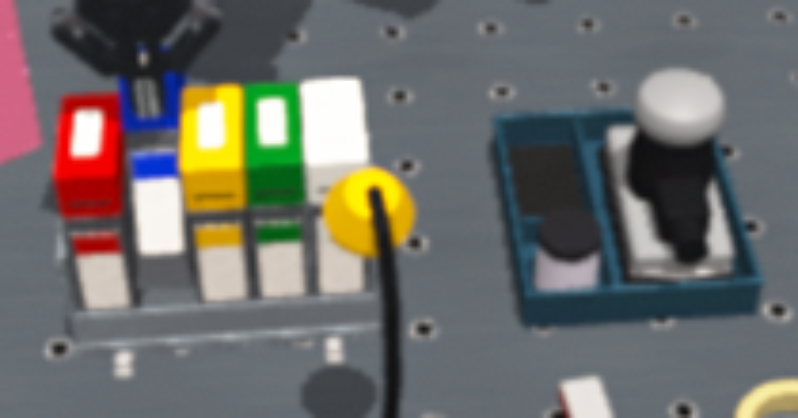

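It is tipping cleanly and the others still stand. I'll keep going.

Request:
{"fn": "drive_tool", "kwargs": {
  "motion": "0 0 0 -0.008 0 0 0; 0 0 0 -0.008 0 0 0; 0 0 0 -0.008 0 0 0; 0 0 0 -0.008 0 0 0; 0 0 0 0 0 0 0"
}}

```text
clock: 5.5
position: [0.4753, -0.2087, 0.1942]
ee_rot: [-0.001, 1.0, 0.009, -0.003]
contact_force: [-0.0, -0.2, 0.5]
width: 0.0003
```

```bash
python3 - <<'E'
from h import *
plan([.49,-.207,.195],1)
im,d=get_image('scene');save('s3',cv2.resize(im[150:260,140:350],None,fx=3.8,fy=3.8)[:,:798])
P=cloud('scene',d);hsv=cv2.cvtColor(im,cv2.COLOR_RGB2HSV)
m=(cv2.inRange(hsv,(105,120,60),(130,255,255))>0)&(P[...,2]>.1)&(P[...,1]<-.15)&(P[...,1]>-.26)&(P[...,0]>.3)&(P[...,0]<.6)
print(m.sum(),np.round(P[m].min(0),3),np.round(P[m].max(0),3))
E
```

```text
t 5.5 pos [ 0.4753 -0.2087  0.1942] F [-0.  -0.2  0.5] w 0.0003 q [-0.55  0.22  1.68 -0.    1.25  1.01]
 turn(tool,deg) [-0.07  0.39  0.08]  shift tool-now(mm) [14.7 -1.4 -0.8]  shift final-axes [14.7 -1.4 -0.8]
213 [ 0.385 -0.234  0.126] [ 0.496 -0.182  0.242]
```

View pics/s3.png

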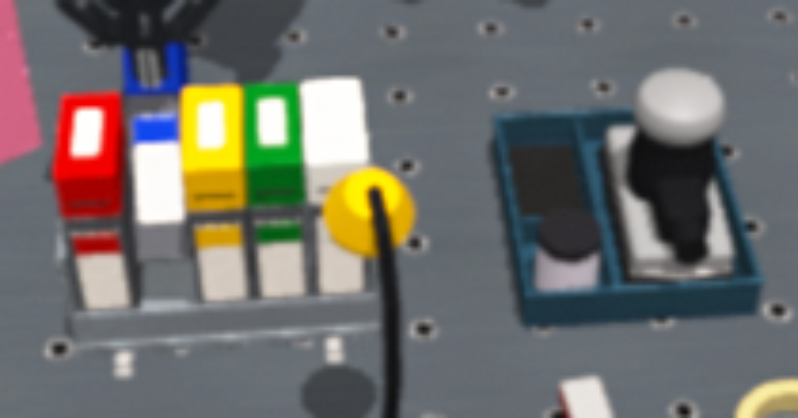

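The box is leaning past its tipping point. I'll rise clear and tilt the tool to match.

Request:
{"fn": "drive_tool", "kwargs": {
  "motion": "0 0 0 0 0 -0.05 0; 0 0 0 0 0 -0.05 60; 0 0 0 -0.03 0 -0.03 100; 0 0 0 -0.045 0 0 100; 0 -10 0 -0.045 0 0 100; 0 -10 0 -0.02 0 0 100; 0 -10 0 0 0 0 100; 0 -10 0 0 0 0 100; 0 0 0 0 0 0 100"
}}

```text
clock: 6.68
position: [0.3357, -0.2134, 0.3348]
ee_rot: [0.006, 0.936, 0.008, -0.351]
contact_force: [0.3, 1.3, -0.4]
width: 0.0852
```

```bash
python3 - <<'E'
from h import *
plan([.359,-.2105,.224],1,41)
s=get_state()
im,d=get_image('wrist');save('w3',im);np.savez('pics/w3.npz',im=im,d=d)
im,d=get_image('side');save('d3',cv2.resize(im[120:260,130:340],None,fx=3.8,fy=3.8))
E
```

```text
t 6.67 pos [ 0.3357 -0.2134  0.3348] F [ 0.3  1.3 -0.4] w 0.0852 q [-0.46  0.32  1.4  -0.35  2.05  1.03]
 turn(tool,deg) [3.200e-01 8.208e+01 5.000e-02]  shift tool-now(mm) [90.4 -3.  68.2]  shift final-axes [-55.1  -2.5  99. ]
```

View pics/w3.png

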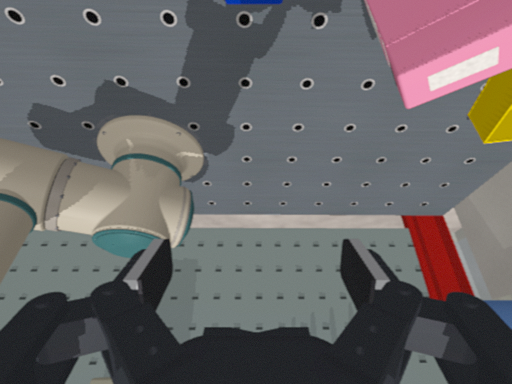

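View pics/d3.png

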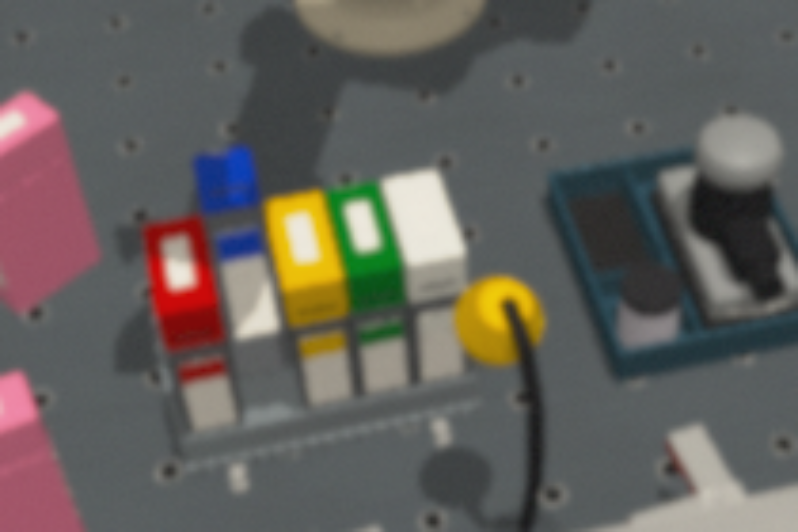

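I tilted the wrong way, with free space all around. The turn should be positive about tool y. The box leans at rest with the others standing (side crop).

Request:
{"fn": "drive_tool", "kwargs": {
  "motion": "0 10.4 0 0 0 0 100; 0 10.4 0 0 0 0 100; 0 10.4 0 0 0 0 100; 0 10.4 0 0 0 0 100; 0 10.4 0 0 0 0 100; 0 10.4 0 0 0 0 100; 0 10.4 0 0 0 0 100; 0 10.4 0 0 0 0 100; 0 0 0 0 0 0 100"
}}

```text
clock: 7.9
position: [0.3298, -0.2114, 0.3518]
ee_rot: [0.025, 0.926, 0.01, 0.376]
contact_force: [0.4, 0.0, 0.7]
width: 0.0855
```

```bash
python3 - <<'E'
from h import *
plan([.359,-.2105,.224],1,41)
s=get_state()
im,d=get_image('wrist');save('w4',im);np.savez('pics/w4.npz',im=im,d=d)
T=np.eye(4);T[:3,:3]=R_now(s).as_matrix();T[:3,3]=s['position'];T=T@np.array(camera_model('wrist')['T_tool_cam'])
P=cloud('wrist',d,T);hsv=cv2.cvtColor(im,cv2.COLOR_RGB2HSV)
m=(cv2.inRange(hsv,(105,120,50),(130,255,255))>0)&(P[...,2]>.1)&(P[...,1]<-.15)
Q=P[m];print(m.sum(),np.round(Q.min(0),3),np.round(Q.max(0),3))
np.save('pics/Q4.npy',Q)
# local normals: split top & rear by plane fits (RANSAC)
rng=np.random.default_rng(0)
rest=Q
for k in range(2):
    best=None
    for _ in range(300):
        a=rest[rng.choice(len(rest),3,replace=False)];n=np.cross(a[1]-a[0],a[2]-a[0]);L=np.linalg.norm(n)
        if L<1e-6: continue
        n/=L;i=abs((rest-a[0])@n)<.0015
        if best is None or i.sum()>best.sum(): best=i
    q=rest[best];c=q.mean(0);n=np.linalg.svd(q-c)[2][2];n*=np.sign(n[2])
    print('plane',best.sum(),np.round(c,4),np.round(n,3),'min',np.round(q.min(0),3),'max',np.round(q.max(0),3)); rest=rest[~best]
E
```

```text
t 7.9 pos [ 0.3298 -0.2114  0.3518] F [0.4 0.  0.7] w 0.0855 q [-1.54 -0.34  2.05  0.78  1.41 -0.11]
 turn(tool,deg) [ 2.98 -3.13  1.37]  shift tool-now(mm) [-67.9  -7.9 111.9]  shift final-axes [-61.8  -0.4 115.7]
2359 [ 0.282 -0.236  0.1  ] [ 0.491 -0.183  0.506]
plane 1912 [ 0.4037 -0.2121  0.18  ] [-0.662 -0.012  0.749] min [ 0.367 -0.236  0.147] max [ 0.438 -0.19   0.209]
plane 338 [ 0.4538 -0.2111  0.1906] [0.749 0.016 0.663] min [ 0.435 -0.233  0.148] max [ 0.491 -0.189  0.209]
```

View pics/w4.png

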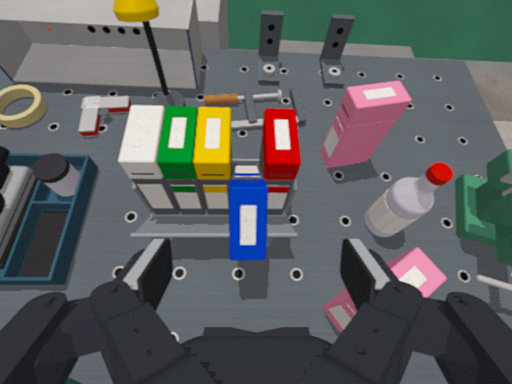

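The leaning box is clear at (248,220), tilted 41.5° with yaw 1°, top centre about (0.4025, −0.212, 0.178). Next I'll align above it along its axis.

Request:
{"fn": "drive_tool", "kwargs": {
  "motion": "3 -3 1.4 0 0 0 100; 0 0 0 -0.03 0 0.02 100; 0 0 0 -0.03 0 0.03 100; 0 0 0 0 0 0 100"
}}

```text
clock: 8.45
position: [0.3233, -0.2102, 0.2826]
ee_rot: [0.003, 0.938, 0.024, 0.347]
contact_force: [0.3, -0.0, 0.4]
width: 0.0854
```

```bash
python3 - <<'E'
from h import *
z=tgt(1,41.5).as_matrix()[:,2];top=np.array([.4025,-.2120,.178])
plan(top-.05*z,1,41.5)
s=get_state()
im,d=get_image('wrist');save('w5',im);np.savez('pics/w5.npz',im=im,d=d)
T=np.eye(4);T[:3,:3]=R_now(s).as_matrix();T[:3,3]=s['position'];T=T@np.array(camera_model('wrist')['T_tool_cam'])
P=cloud('wrist',d,T);hsv=cv2.cvtColor(im,cv2.COLOR_RGB2HSV)
m=(cv2.inRange(hsv,(105,120,50),(130,255,255))>0)&(P[...,2]>.1)&(P[...,2]<.23)&(P[...,1]<-.15)
q=P[m];L=tgt(1,41.5).inv().apply(q-top);t=abs(L[:,2])<.006
print(t.sum(),np.round(L[t].min(0),4),np.round(L[t].max(0),4),'mid',np.round((L[t].min(0)+L[t].max(0))/2,4),L[t].mean(0))
E
```

```text
t 8.45 pos [ 0.3233 -0.2102  0.2826] F [ 0.3 -0.   0.4] w 0.0854 q [-1.49 -0.26  2.14  0.74  1.3  -0.2 ]
 turn(tool,deg) [-0.04  0.9   1.89]  shift tool-now(mm) [-8.8  3.  80.9]  shift final-axes [-10.    3.2  80.8]
3113 [-0.0475 -0.023  -0.0029] [0.0471 0.0231 0.0058] mid [-0.0002  0.0001  0.0014] [ 0.00388018 -0.00023814 -0.00061311]
```

View pics/w5.png

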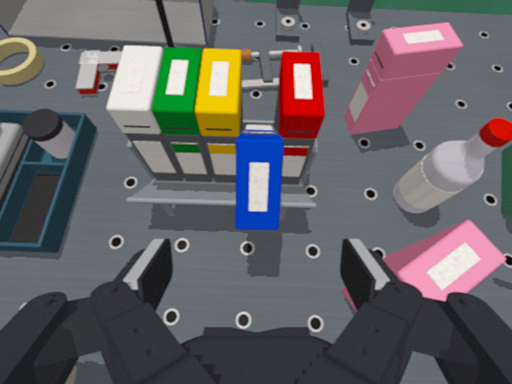

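The top fits within 1 mm (mid-lid offsets about 0). I'll check the nearest pink box's clearance, then step down.

```bash
python3 - <<'E'
from h import *
for n in ['scene']:
    im,d=load(n+'0');P=cloud(n,d);hsv=cv2.cvtColor(im,cv2.COLOR_RGB2HSV)
    m=(cv2.inRange(hsv,(160,60,80),(178,255,255))>0)&(P[...,1]<-.2)&(P[...,0]>.2)&(P[...,0]<.8)
    nl,lab=cv2.connectedComponents(m.astype(np.uint8))
    for i in range(1,nl):
        q=P[lab==i]
        if len(q)>80: print(np.round(np.percentile(q,2,0),3),np.round(np.percentile(q,98,0),3))
E
```

```text
[ 0.306 -0.433  0.002] [ 0.378 -0.341  0.183]
[ 0.513 -0.463  0.001] [ 0.659 -0.368  0.183]
```

Request:
{"fn": "drive_tool", "kwargs": {
  "motion": "0 1 1.9 -0.005 0.001 0.015 100; 0 0 0 -0.005 0.002 0.03 100; 0 0 0 0 0 0.02 100; 0 0 0 0 0 0 100"
}}

```text
clock: 9.0
position: [0.3669, -0.2185, 0.2401]
ee_rot: [0.006, 0.933, 0.018, 0.359]
contact_force: [-0.7, 0.9, 0.3]
width: 0.0856
```

```bash
python3 - <<'E'
from h import *
z=tgt(1,41.5).as_matrix()[:,2];top=np.array([.4025,-.2120,.178])
plan(top+.045*z,1,41.5)
E
```

```text
t 9.0 pos [ 0.3669 -0.2185  0.2401] F [-0.7  0.9  0.3] w 0.0856 q [-1.34 -0.17  2.22  0.84  1.07 -0.22]
 turn(tool,deg) [ 0.6  -0.52  1.44]  shift tool-now(mm) [-15.3  -7.5 115. ]  shift final-axes [-14.4  -5.9 115.2]
```

Request:
{"fn": "drive_tool", "kwargs": {
  "motion": "0.6 -0.5 1.4 -0.007 -0.003 0.015 100; 0 0 0 -0.007 -0.003 0.015 100; 0 0 0 0 0 0.005 100; 0 0 0 0 0 0 100"
}}

```text
clock: 9.5
position: [0.3841, -0.2168, 0.2131]
ee_rot: [0.003, 0.934, 0.014, 0.358]
contact_force: [-1.1, -0.2, 0.9]
width: 0.0852
```

```bash
python3 - <<'E'
from h import *
z=tgt(1,41.5).as_matrix()[:,2];top=np.array([.4025,-.2120,.178])
plan(top+.045*z,1,41.5)
im,d=get_image('scene');save('s6',im)
E
```

```text
t 9.5 pos [ 0.3841 -0.2168  0.2131] F [-1.1 -0.2  0.9] w 0.0852 q [-1.27 -0.11  2.25  0.89  0.97 -0.24]
 turn(tool,deg) [ 0.43 -0.39  0.88]  shift tool-now(mm) [-9.9 -5.3 83.4]  shift final-axes [-9.4 -4.5 83.6]
```

View pics/s6.png

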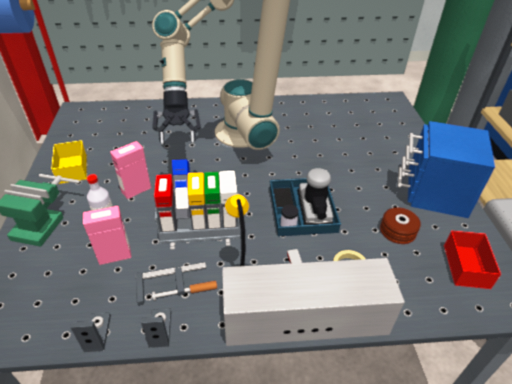

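Arm is clear of everything.

Request:
{"fn": "drive_tool", "kwargs": {
  "motion": "0.4 -0.4 0.9 -0.010 -0.005 0 100; 0 0 0 0 0 0 100; 0 0 0 -0.002 -0.001 0.012 100; 0 0 0 -0.002 -0.001 0.012 100; 0 0 0 0 0 0 100"
}}

```text
clock: 10.18
position: [0.3887, -0.2117, 0.1868]
ee_rot: [-0.001, 0.935, 0.006, 0.355]
contact_force: [-0.0, -0.6, 0.1]
width: 0.0852
```

```bash
python3 - <<'E'
from h import *
z=tgt(1,41.5).as_matrix()[:,2];top=np.array([.4025,-.2120,.178])
plan(top+.045*z,1,41.5)
E
```

```text
t 10.18 pos [ 0.3887 -0.2117  0.1868] F [-0.  -0.6  0.1] w 0.0852 q [-1.24 -0.07  2.3   0.94  0.9  -0.29]
 turn(tool,deg) [ 0.3  -0.06 -0.09]  shift tool-now(mm) [ 4.4  0.3 60.8]  shift final-axes [ 4.5  0.6 60.8]
```

Request:
{"fn": "drive_tool", "kwargs": {
  "motion": "0.3 0 0 0.002 0 0.014 100; 0 0 0 0 -0.001 0.014 100; 0 0 0 0 -0.001 0.014 100; 0 0 0 0 0 0 100"
}}

```text
clock: 10.68
position: [0.4187, -0.2115, 0.1583]
ee_rot: [-0.001, 0.935, 0.007, 0.356]
contact_force: [-0.5, -0.0, 0.6]
width: 0.0853
```

```bash
python3 - <<'E'
from h import *
z=tgt(1,41.5).as_matrix()[:,2];top=np.array([.4025,-.2120,.178])
plan(top+.045*z,1,41.5)
im,d=get_image('wrist');save('w6',im)
E
```

```text
t 10.68 pos [ 0.4187 -0.2115  0.1583] F [-0.5 -0.   0.6] w 0.0853 q [-1.14  0.01  2.33  1.05  0.77 -0.36]
 turn(tool,deg) [ 0.24 -0.19 -0.1 ]  shift tool-now(mm) [ 0.9  0.1 19.5]  shift final-axes [ 1.   0.2 19.5]
```

View pics/w6.png

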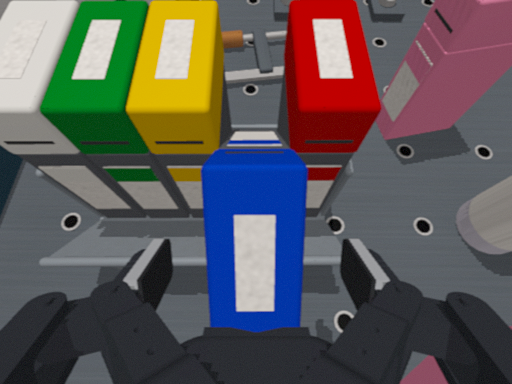

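The jaws straddle the blue lid evenly (lid 205–305, fingers 170 and 342). I'll go a little deeper and close.

Request:
{"fn": "drive_tool", "kwargs": {
  "motion": "0.2 -0.2 0 0.001 0 0.012 100; 0 0 0 0 0 0.006 100; 0 0 0 0 0 0 60; 0 0 0 0 0 0 40; 0 0 0 0 0 0 20; 0 0 0 0 0 0 0; 0 0 0 0 0 0 0; 0 0 0 0 0 0 0; 0 0 0 0 0 0 0",
  "newtons": 60
}}

```text
clock: 11.85
position: [0.432, -0.2126, 0.1464]
ee_rot: [-0.002, 0.935, 0.007, 0.355]
contact_force: [-0.2, 0.6, -2.1]
width: 0.0453
```

```bash
python3 - <<'E'
from h import *
z=tgt(1,41.5).as_matrix()[:,2];top=np.array([.4025,-.2120,.178])
plan(top+.045*z,1,41.5)
E
```

```text
t 11.85 pos [ 0.432  -0.2126  0.1464] F [-0.2  0.6 -2.1] w 0.0453 q [-1.09  0.05  2.33  1.1   0.73 -0.39]
 turn(tool,deg) [ 0.2  -0.09 -0.03]  shift tool-now(mm) [-1.1 -1.1  1.8]  shift final-axes [-1.1 -1.1  1.8]
```

Request:
{"fn": "drive_tool", "kwargs": {
  "motion": "0 0 0 0.0003 0 -0.004 0; 0 0 0 0.0005 0 -0.008 0; 0 0 0 0.0005 0 -0.008 0; 0 0 0 0.0005 0 -0.008 0; 0 0 0 0 0 0 0",
  "newtons": 90
}}

```text
clock: 12.48
position: [0.4123, -0.2126, 0.1691]
ee_rot: [-0.001, 0.935, 0.007, 0.354]
contact_force: [-0.5, 0.2, -2.8]
width: 0.0454
```

```bash
cat >> h.py <<'E'
def ext():
    z=tgt(1,41.5).as_matrix()[:,2];plan(np.array([.432,-.2126,.1464])-.14*z,1,41.5)
E
python3 -c "
from h import *
ext()"
```

```text
t 12.47 pos [ 0.4123 -0.2126  0.1691] F [-0.5  0.2 -2.8] w 0.0454 q [-1.15 -0.02  2.31  1.    0.81 -0.31]
 turn(tool,deg) [ 0.24  0.09 -0.02]  shift tool-now(mm) [  -0.5    0.8 -110. ]  shift final-axes [  -0.3    0.4 -110. ]
```

Request:
{"fn": "drive_tool", "kwargs": {
  "motion": "0 0 0 0.0005 0 -0.008 0; 0 0 0 0.0005 0 -0.008 0; 0 0 0 0.0005 0 -0.008 0; 0 0 0 0.0005 0 -0.008 0; 0 0 0 0.0005 0 -0.008 0; 0 0 0 0 0 0 0"
}}

```text
clock: 13.22
position: [0.3853, -0.2126, 0.2026]
ee_rot: [-0.001, 0.936, 0.008, 0.353]
contact_force: [-0.4, -0.2, -2.5]
width: 0.0451
```

```bash
python3 -c "
from h import *
ext()
im,d=get_image('side');save('d7',cv2.resize(im[100:260,130:340],None,fx=3.7,fy=3.7))"
```

```text
t 13.22 pos [ 0.3853 -0.2126  0.2026] F [-0.4 -0.2 -2.5] w 0.0451 q [-1.25 -0.1   2.27  0.89  0.94 -0.23]
 turn(tool,deg) [0.25 0.18 0.02]  shift tool-now(mm) [ -2.5   1.1 -67. ]  shift final-axes [ -2.3   0.8 -67. ]
```

View pics/d7.png

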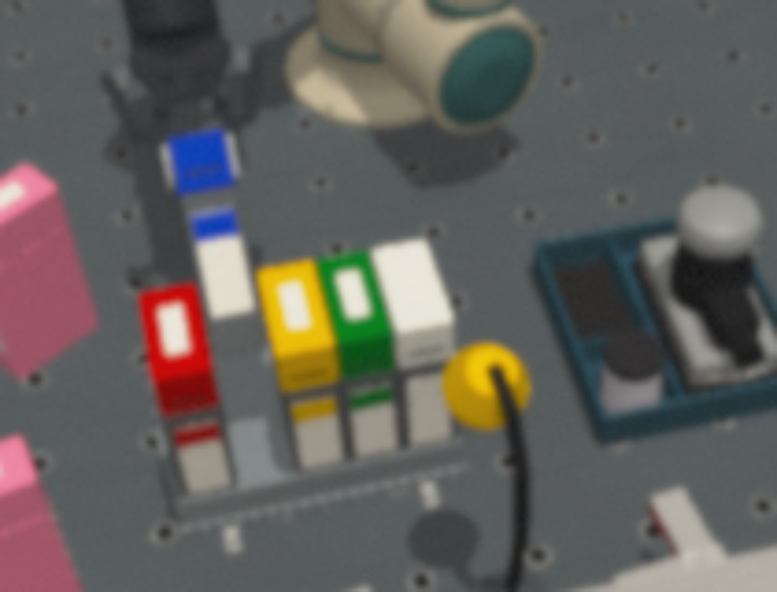

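Request:
{"fn": "drive_tool", "kwargs": {
  "motion": "0 0 0 0.0003 0 -0.009 0; 0 0 0 0.0003 0 -0.009 0; 0 0 0 0.0003 0 -0.009 0; 0 0 0 0.0003 0 -0.009 0; 0 0 0 0.0003 0 -0.009 0; 0 0 0 0.0003 0 -0.009 0; 0 0 0 0 0 -0.009 0; 0 0 0 0 0 0 0"
}}

```text
clock: 14.28
position: [0.3421, -0.2129, 0.2542]
ee_rot: [-0.001, 0.936, 0.008, 0.352]
contact_force: [-0.2, -0.6, -4.0]
width: 0.0452
```

```bash
python3 -c "
from h import *
ext()
im,d=get_image('side');save('d8',cv2.resize(im[80:260,130:340],None,fx=3.3,fy=3.3))"
```

```text
t 14.28 pos [ 0.3421 -0.2129  0.2542] F [-0.2 -0.6 -4. ] w 0.0452 q [-1.43 -0.21  2.2   0.79  1.18 -0.19]
 turn(tool,deg) [0.23 0.25 0.02]  shift tool-now(mm) [-4.1  1.3  0.3]  shift final-axes [-4.1  1.3  0.3]
```

View pics/d8.png

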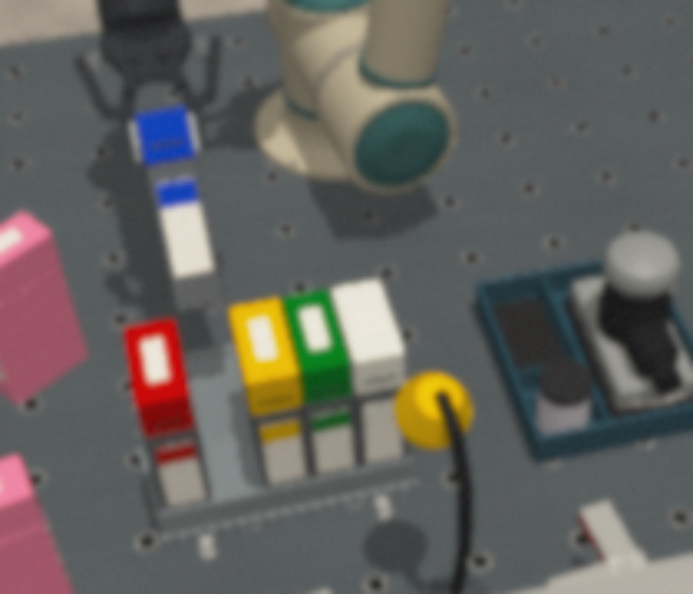

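Box is fully out and clear. I'll turn it upright in free space.

Request:
{"fn": "drive_tool", "kwargs": {
  "motion": "0 -5 0 0.01 0 -0.01 0; 0 -7 0 0.01 0 -0.01 0; 0 -7 0 0.01 0 -0.01 0; 0 -7 0 0 0 -0.01 0; 0 -7 0 0 0 -0.01 0; 0 -7 0 0 0 0 0; 0 0 0 0 0 0 0"
}}

```text
clock: 15.2
position: [0.344, -0.2069, 0.3127]
ee_rot: [-0.007, 1.0, 0.006, 0.0]
contact_force: [0.9, -0.0, -3.2]
width: 0.0452
```

```bash
python3 -c "
from h import *
plan([.4245,.1195,.33],.5)"
```

```text
t 15.2 pos [ 0.344  -0.2069  0.3127] F [ 0.9 -0.  -3.2] w 0.0452 q [-0.72 -0.03  1.67  0.01  1.51  0.83]
 turn(tool,deg) [-0.79 -0.01  0.23]  shift tool-now(mm) [  84.7 -325.5  -12.8]  shift final-axes [  83.4 -325.7  -17.3]
```

Request:
{"fn": "drive_tool", "kwargs": {
  "motion": "-0.8 0 0.2 0 -0.03 -0.01 0; 0 0 0 0 -0.033 -0.01 0; 0 0 0 0 -0.033 0 0; 0 0 0 0 -0.033 0 0; 0 0 0 0.005 -0.033 0 0; 0 0 0 0.01 -0.033 0 0; 0 0 0 0.015 -0.033 0 0; 0 0 0 0.015 -0.033 0 0; 0 0 0 0.015 -0.03 0 0; 0 0 0 0.01 -0.02 0 0; 0 0 0 0 0 0 0"
}}

```text
clock: 16.58
position: [0.4039, 0.1175, 0.3312]
ee_rot: [-0.014, 1.0, 0.001, 0.003]
contact_force: [-0.0, -1.3, -4.2]
width: 0.0453
```

```bash
python3 -c "
from h import *
plan([.4245,.1195,.32],.5)
s=get_state()
im,d=get_image('wrist');save('w9',im);np.savez('pics/w9.npz',im=im,d=d,p=s['position'],q=s['ee_rot'])
im,d=get_image('scene');save('s9',cv2.resize(im[130:250,200:360],None,fx=4.5,fy=4.5))
np.savez('pics/s9.npz',im=im,d=d)"
```

```text
t 16.57 pos [0.4039 0.1175 0.3312] F [-0.  -1.3 -4.2] w 0.0453 q [ 0.09 -0.01  1.61  0.03  1.54  1.66]
 turn(tool,deg) [-1.64 -0.31 -0.4 ]  shift tool-now(mm) [20.5 -1.7 11.4]  shift final-axes [20.6 -1.9 11.2]
```

View pics/w9.png

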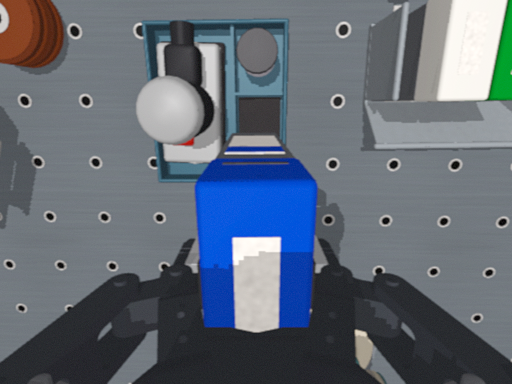

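View pics/s9.png

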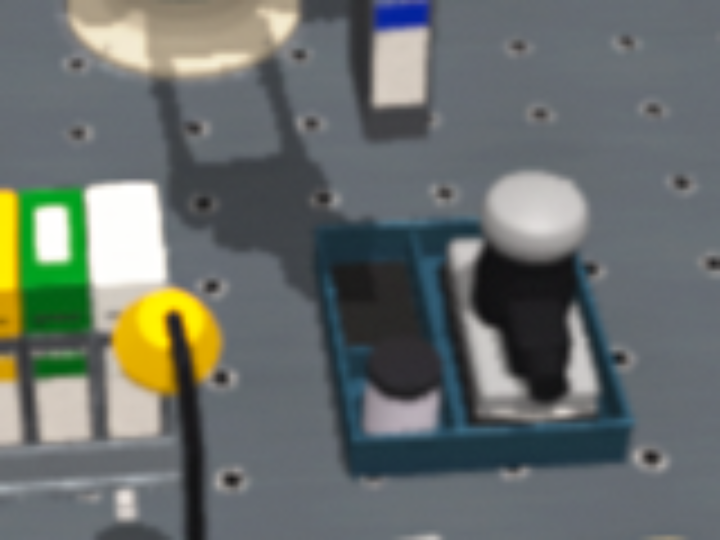

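```bash
python3 - <<'E'
from h import *
z=np.load('pics/w9.npz');w,x,y,zz=z['q'];T=np.eye(4);T[:3,:3]=Ro.from_quat([x,y,zz,w]).as_matrix();T[:3,3]=z['p'];T=T@np.array(camera_model('wrist')['T_tool_cam'])
P=cloud('wrist',z['d'],T)
for v in [60,80,94,96,98,110,120]:
    print(v,[(u,*np.round(P[v,u]*1000).astype(int)) for u in (230,234,237,240,260,280,284,287,290)])
for n in ['scene','side']:
    im,d=load(n+'0');Q=cloud(n,d)
    # floor region of bay and surrounding walls
    s=(Q[...,2]>-.004)&(Q[...,2]<.016)&(Q[...,0]>.33)&(Q[...,0]<.5)&(Q[...,1]>.075)&(Q[...,1]<.165)&(im.max(2)<70)
    q=Q[s];print(n,len(q),np.round(np.percentile(q,[1,50,99],0),3))
    s=(Q[...,2]>.03)&(Q[...,2]<.046)&(Q[...,0]>.345)&(Q[...,0]<.60)&(Q[...,1]>.07)&(Q[...,1]<.17)
    q=Q[s]
    h,e=np.histogram(q[(q[:,0]>.38)&(q[:,0]<.47),1],np.arange(.07,.175,.004));print('y',dict(zip(np.round(e,3),h)))
    g=q[(q[:,1]>.095)&(q[:,1]<.145)];h,e=np.histogram(g[:,0],np.arange(.34,.6,.005));print('x',{round(a,3):b for a,b in zip(e,h) if b})
E
```

```text
60 [(230, np.int64(537), np.int64(165), np.int64(6)), (234, np.int64(533), np.int64(156), np.int64(34)), (237, np.int64(537), np.int64(155), np.int64(6)), (240, np.int64(528), np.int64(145), np.int64(73)), (260, np.int64(529), np.int64(119), np.int64(71)), (280, np.int64(537), np.int64(90), np.int64(6)), (284, np.int64(532), np.int64(87), np.int64(42)), (287, np.int64(532), np.int64(82), np.int64(42)), (290, np.int64(538), np.int64(75), np.int64(1))]
80 [(230, np.int64(509), np.int64(166), np.int64(5)), (234, np.int64(507), np.int64(157), np.int64(37)), (237, np.int64(509), np.int64(155), np.int64(7)), (240, np.int64(509), np.int64(151), np.int64(5)), (260, np.int64(509), np.int64(120), np.int64(6)), (280, np.int64(509), np.int64(90), np.int64(6)), (284, np.int64(506), np.int64(86), np.int64(42)), (287, np.int64(506), np.int64(82), np.int64(43)), (290, np.int64(509), np.int64(74), np.int64(0))]
94 [(230, np.int64(489), np.int64(166), np.int64(7)), (234, np.int64(488), np.int64(157), np.int64(35)), (237, np.int64(488), np.int64(153), np.int64(33)), (240, np.int64(488), np.int64(148), 
[... 3998 characters left out ...]
oat64(0.134): np.int64(0), np.float64(0.138): np.int64(0), np.float64(0.142): np.int64(0), np.float64(0.146): np.int64(0), np.float64(0.15): np.int64(0), np.float64(0.154): np.int64(20), np.float64(0.158): np.int64(15), np.float64(0.162): np.int64(0), np.float64(0.166): np.int64(0), np.float64(0.17): np.int64(0)}
x {np.float64(0.355): np.int64(19), np.float64(0.36): np.int64(24), np.float64(0.485): np.int64(9), np.float64(0.49): np.int64(6), np.float64(0.54): np.int64(6), np.float64(0.545): np.int64(2), np.float64(0.55): np.int64(6), np.float64(0.555): np.int64(9), np.float64(0.56): np.int64(21), np.float64(0.565): np.int64(2), np.float64(0.575): np.int64(15), np.float64(0.58): np.int64(32)}
```

Bay walls at y≈0.083/0.157 and x≈0.361/0.488, so the centre is (0.4245, 0.120). Next I'll check how the box sits in the hand.

Request:
{"fn": "drive_tool", "kwargs": {
  "motion": "-1.6 -0.3 -0.4 0.02 -0.002 0 0; 0 0 0 0 0 0 0; 0 0 0 0 0 0 0"
}}

```text
clock: 17.05
position: [0.4208, 0.115, 0.3314]
ee_rot: [0.001, 1.0, 0.001, -0.001]
contact_force: [-0.5, 0.6, -2.8]
width: 0.0452
```

```bash
python3 - <<'E'
from h import *
plan([.4245,.120,.15],.5)
s=get_state();im,d=get_image('wrist');R=R_now(s).as_matrix()
P=cloud('wrist',d,np.array(camera_model('wrist')['T_tool_cam']))
hsv=cv2.cvtColor(im,cv2.COLOR_RGB2HSV)
m=(cv2.inRange(hsv,(105,120,40),(130,255,255))>0)
q=P[m];q=q[(abs(q[:,0])<.1)&(abs(q[:,1])<.04)&(q[:,2]<.1)]
rng=np.random.default_rng(0);rest=q
for k in range(2):
    best=None
    for _ in range(300):
        a=rest[rng.choice(len(rest),3,replace=False)];n=np.cross(a[1]-a[0],a[2]-a[0]);L=np.linalg.norm(n)
        if L<1e-6: continue
        n/=L;i=abs((rest-a[0])@n)<.001
        if best is None or i.sum()>best.sum(): best=i
    f=rest[best];c=f.mean(0);n=np.linalg.svd(f-c)[2][2]
    print(best.sum(),'tool n',np.round(n,3),'world n',np.round(R@n,3),'min',np.round(f.min(0),4),'max',np.round(f.max(0),4));rest=rest[~best]
E
```

```text
t 17.05 pos [0.4208 0.115  0.3314] F [-0.5  0.6 -2.8] w 0.0452 q [ 0.11  0.02  1.58 -0.    1.55  1.68]
 turn(tool,deg) [ 0.07  0.14 -0.34]  shift tool-now(mm) [  4.2  -5.2 181.4]  shift final-axes [  3.8  -4.9 181.4]
10991 tool n [ 0.004  0.013 -1.   ] world n [ 0.007 -0.011  1.   ] min [-0.0199 -0.0216 -0.0441] max [ 0.0456  0.0233 -0.0413]
2501 tool n [-1.     0.008 -0.002] world n [-1.    -0.01   0.004] min [ 0.0437 -0.0216 -0.0437] max [0.0461 0.0224 0.043 ]
```

The box hangs square in the hand with its bottom about 137 mm below the TCP, so touchdown is expected at TCP z≈0.143.

Request:
{"fn": "drive_tool", "kwargs": {
  "motion": "0 0 0 0.006 -0.005 0.01 0; 0 0 0 0 0 0.03 0; 0 0 0 0 0 0.03 0; 0 0 0 0 0 0.03 0; 0 0 0 0 0 0.01 0; 0 0 0 0 0 0 0"
}}

```text
clock: 17.85
position: [0.4265, 0.1205, 0.2171]
ee_rot: [-0.0, 1.0, 0.001, -0.0]
contact_force: [0.4, -0.0, -2.9]
width: 0.045
```

```bash
python3 - <<'E'
from h import *
plan([.4265,.120,.150],.5)
E
```

```text
t 17.85 pos [0.4265 0.1205 0.2171] F [ 0.4 -0.  -2.9] w 0.045 q [0.12 0.09 1.79 0.   1.27 1.69]
 turn(tool,deg) [-0.04  0.02 -0.43]  shift tool-now(mm) [ 0.   0.5 67.1]  shift final-axes [ 0.   0.5 67.1]
```

Request:
{"fn": "drive_tool", "kwargs": {
  "motion": "0 0 0 0 0 0.015 0; 0 0 0 0 0 0.015 0; 0 0 0 0 0 0.015 0; 0 0 0 0 0 0.012 0; 0 0 0 0 0 0.005 0; 0 0 0 0 0 0 0"
}}

```text
clock: 18.6
position: [0.4328, 0.1216, 0.1598]
ee_rot: [-0.001, 1.0, 0.001, 0.007]
contact_force: [-0.4, 0.3, -3.2]
width: 0.0446
```

```bash
python3 - <<'E'
from h import *
plan([.4265,.120,.143],.5)
im,d=get_image('scene');save('s10',cv2.resize(im[130:250,200:360],None,fx=4.5,fy=4.5))
E
```

```text
t 18.6 pos [0.4328 0.1216 0.1598] F [-0.4  0.3 -3.2] w 0.0446 q [0.12 0.14 1.88 0.   1.11 1.69]
 turn(tool,deg) [-0.16 -0.81 -0.43]  shift tool-now(mm) [-6.5  1.6 16.7]  shift final-axes [-6.3  1.5 16.8]
```

View pics/s10.png

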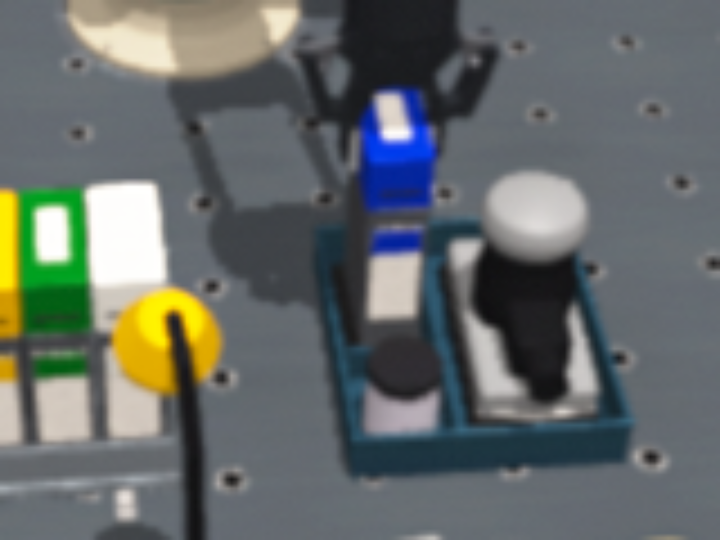

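The box is inside the bay. I'll correct the small drift and lower the last bit slowly.

Request:
{"fn": "drive_tool", "kwargs": {
  "motion": "-0.2 -0.8 -0.4 -0.006 0.002 0.001 0; 0 0 0 0 0 0 0; 0 0 0 0 0 0.004 0; 0 0 0 0 0 0.004 0; 0 0 0 0 0 0 0"
}}

```text
clock: 19.27
position: [0.4273, 0.1196, 0.1513]
ee_rot: [0.0, 1.0, 0.004, 0.001]
contact_force: [0.1, -0.2, -3.1]
width: 0.0452
```

```bash
python3 - <<'E'
from h import *
plan([.4265,.120,.143],.5)
E
```

```text
t 19.27 pos [0.4273 0.1196 0.1513] F [ 0.1 -0.2 -3.1] w 0.0452 q [ 0.12  0.14  1.9  -0.    1.1   1.68]
 turn(tool,deg) [ 0.04 -0.11  0.  ]  shift tool-now(mm) [-0.8 -0.4  8.3]  shift final-axes [-0.8 -0.4  8.3]
```

Request:
{"fn": "drive_tool", "kwargs": {
  "motion": "0 0 0 -0.001 0 0.002 0; 0 0 0 0 0 0.002 0; 0 0 0 0 0 0.0015 0; 0 0 0 0 0 0.001 0; 0 0 0 0 0 0 0"
}}

```text
clock: 19.9
position: [0.4263, 0.1196, 0.1443]
ee_rot: [0.0, 1.0, 0.004, 0.001]
contact_force: [-0.1, -0.1, -3.6]
width: 0.0452
```

```bash
python3 - <<'E'
from h import *
plan([.4265,.120,.143],.5)
E
```

```text
t 19.9 pos [0.4263 0.1196 0.1443] F [-0.1 -0.1 -3.6] w 0.0452 q [ 0.12  0.15  1.91 -0.    1.08  1.68]
 turn(tool,deg) [ 0.04 -0.11  0.  ]  shift tool-now(mm) [ 0.2 -0.4  1.3]  shift final-axes [ 0.2 -0.4  1.3]
```

Request:
{"fn": "drive_tool", "kwargs": {
  "motion": "0 0 0 0 0 0.0008 0; 0 0 0 0 0 0.0008 0; 0 0 0 0 0 0 0"
}}

```text
clock: 20.27
position: [0.4266, 0.1196, 0.1435]
ee_rot: [0.0, 1.0, 0.004, 0.001]
contact_force: [-0.1, 0.7, -3.0]
width: 0.0449
```

Request:
{"fn": "drive_tool", "kwargs": {
  "motion": "0 0 0 0 0 0.0008 0; 0 0 0 0 0 0 0"
}}

```text
clock: 20.52
position: [0.4268, 0.1197, 0.1434]
ee_rot: [0.0, 1.0, 0.004, 0.002]
contact_force: [-0.5, 0.3, -2.4]
width: 0.0453
```

Request:
{"fn": "drive_tool", "kwargs": {
  "motion": "0 0 0 0 0 0.0015 0; 0 0 0 0 0 0.001 0; 0 0 0 0 0 0 0"
}}

```text
clock: 20.9
position: [0.4267, 0.1197, 0.1435]
ee_rot: [0.0, 1.0, 0.005, 0.002]
contact_force: [0.4, -0.2, -1.7]
width: 0.0451
```

Request:
{"fn": "drive_tool", "kwargs": {
  "motion": "0 0 0 0 0 0.002 0; 0 0 0 0 0 0.002 0"
}}

```text
clock: 21.15
position: [0.4271, 0.1199, 0.1433]
ee_rot: [0.0, 1.0, 0.005, 0.003]
contact_force: [-5.8, 0.2, 19.0]
width: 0.0448
```

Firm floor contact. I'll release.

Request:
{"fn": "drive_tool", "kwargs": {
  "motion": "0 0 0 0 0 -0.0005 50; 0 0 0 0 0 0 60; 0 0 0 0 0 0 70; 0 0 0 0 0 0 75; 0 0 0 0 0 0 75; 0 0 0 0 0 0 75"
}}

```text
clock: 21.9
position: [0.4284, 0.12, 0.1433]
ee_rot: [0.0, 1.0, 0.005, 0.004]
contact_force: [-0.8, 0.9, 0.1]
width: 0.0643
```

```bash
python3 - <<'E'
from h import *
plan([.4265,.120,.25],.5)
im,d=get_image('wrist');save('w11',im)
E
```

```text
t 21.9 pos [0.4284 0.12   0.1433] F [-0.8  0.9  0.1] w 0.0643 q [ 0.12  0.15  1.91 -0.    1.07  1.68]
 turn(tool,deg) [ 0.   -0.47  0.03]  shift tool-now(mm) [  -1.     0.  -106.7]  shift final-axes [  -1.9    0.  -106.7]
```

View pics/w11.png

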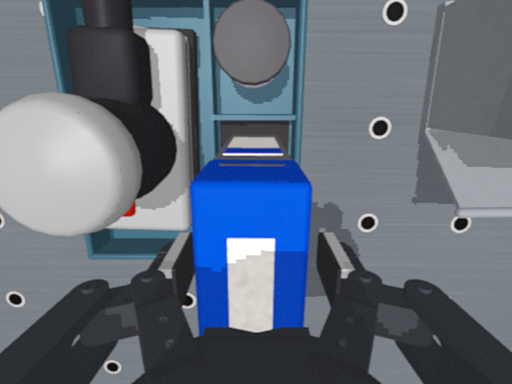

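Both fingers are clear of the box (170–195 and 318–345). It stands in the bay. I'll retreat straight up slowly.

Request:
{"fn": "drive_tool", "kwargs": {
  "motion": "0 0 0 0 0 -0.012 75; 0 0 0 0 0 -0.015 75; 0 0 0 0 0 -0.015 75; 0 0 0 0 0 -0.02 75; 0 0 0 0 0 -0.04 75; 0 0 0 0 0 -0.05 75; 0 0 0 -0.03 0 -0.03 75; 0 0 0 -0.03 0 0 75; 0 0 0 0 0 0 75"
}}

```text
clock: 23.08
position: [0.3662, 0.1195, 0.3379]
ee_rot: [-0.001, 1.0, 0.005, 0.008]
contact_force: [1.4, 0.4, -0.3]
width: 0.064
```

```bash
python3 - <<'E'
from h import *
plan([.4265,.120,.25],.5)
im0,_=load('scene0')
im,d=get_image('scene');save('s12',cv2.resize(im[120:320,90:420],None,fx=2.4,fy=2.4))
P=cloud('scene',d);hsv=cv2.cvtColor(im,cv2.COLOR_RGB2HSV)
m=(cv2.inRange(hsv,(105,120,40),(130,255,255))>0)&(P[...,1]<.25)&(P[...,0]<.6)&(P[...,2]>.1)&(P[...,0]>.3)
print(m.sum(),np.round(P[m].min(0),3),np.round(P[m].max(0),3))
t=m&(P[...,2]>.18);print('top mid',(P[t].min(0)+P[t].max(0))/2,np.median(P[t][:,2]))
E
```

```text
t 23.07 pos [0.3662 0.1195 0.3379] F [ 1.4  0.4 -0.3] w 0.064 q [ 0.14 -0.08  1.65 -0.    1.55  1.7 ]
 turn(tool,deg) [-0.07 -0.96  0.02]  shift tool-now(mm) [58.8  0.2 88.9]  shift final-axes [60.3  0.1 87.9]
450 [0.379 0.097 0.101] [0.479 0.144 0.192]
top mid [0.42896349 0.12113486 0.18631595] 0.18721747708183045
```

View pics/s12.png

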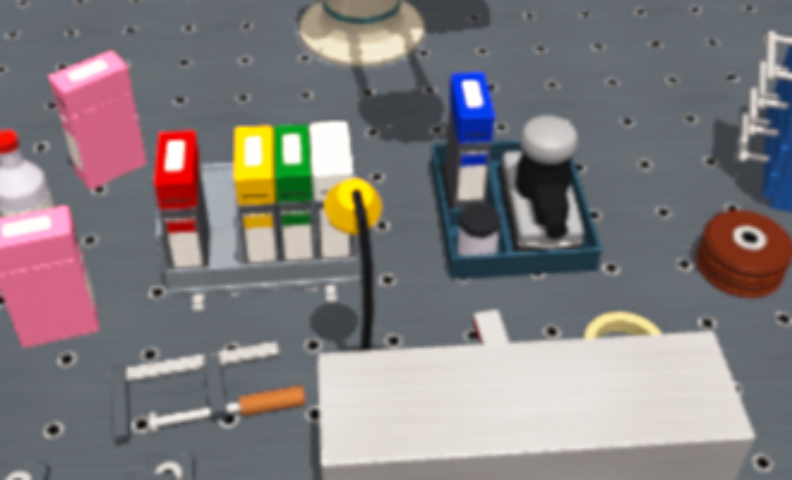

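The box stands upright at bay centre, top at z≈0.187 (0.186 expected). The other four boxes stand, everything else is unmoved and the gripper is clear.

```bash
python3 -c "
from rig import sign_off
print(sign_off())"
```

```text
the job is handed in; nothing more can be done
None
```

The blue-lidded box is standing upright on its foot in the caddy's empty bay, and the job was handed in at about 23 s of the 54 s allowed.

I pulled its top forward from behind with the closed fingers until it leaned on the rack's sloping front at 41.5°. I then gripped it along its axis, drew it out, turned it upright, lowered it to the bay floor and released it.

**Last checks:**
- **Placement:** the box's top was at z ≈ 0.187 m (0.186 expected). Its centre was at about (0.429, 0.121), against a bay centre of (0.4245, 0.120).
- **Surroundings:** in the last scene picture the red, yellow, green and white boxes still stood in the rack. The sander, tin and the other objects in view looked unmoved, and the gripper was clear. I judged this by eye only.
- **Force:** the highest reading I saw was about 19 N, a brief press as the box met the bay floor.

**What went off plan:**
- **Pull:** on the first try the fingers drifted about 10 mm towards the red box. I backed off and re-centred before pulling.
- **Tilt:** I first tilted the tool the wrong way, in free air, and corrected it before the grasp.

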